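# Lay the oilstone down and push it home in the corner stop

### The job

An oilstone has been left standing on its long edge. Get it ready for sharpening without gripping or lifting it: push it over with the fingertips so that it lies flat on its wooden bed with the grey stone facing up, then push it along the bench fully home into the corner of the two wooden battens, its long side flush against the long batten and its end against the short one. Leave the roll of masking tape, the flat wood offcut and the sanding block that lie around the battens where they are.

Things in the scene. Friction and masses are not known exactly. Their poses are not given: they have to be found in the camera images.
- oilstone: Sharpening stone in a pale beech block 62 (own x) x 165 (own y) x 20 mm (own z); the grey stone, 50 x 150 mm, stands 14 mm proud of it (34 mm in all). 0.3 to 0.65 kg. Origin: centre of the block's underside; own z points out through the grey stone. It starts on the block's long 20 mm edge, 62 mm tall, own x up, own y level and roughly across the bench, underside towards the long batten.
- stone_face (a point): Centre of the grey stone's face, 34 mm from the underside; faces the robot at the start, 31 mm up. Pushed here, 40 to 50 mm above the bench and away from the robot, the oilstone tips over its underside's lower edge beyond about 27 degrees and falls flat, grey side up. Tipped towards the robot it leans over after about 8 degrees. (A second oilstone, lying flat far right, is not meant.)
- corner_stop: Two dark wood battens fixed in an L, 14 mm high, 20 mm wide. Origin: inner corner, bench height. Own x points away from the robot, y to its left, turned up to 0.25 rad. Long batten: y = -190 to +20 mm, inner face at x = 0. Short batten: x = -62 to 0 mm, inner face at y = 0. The stone belongs at negative x and y: fully home its origin is at x = -31, y = -82.5 mm, long side along y.
- masking_tape: Roll of masking tape lying flat, 96 mm across, 24 mm high, behind the long batten. Origin: centre of its underside. Bystander.
- offcut_2: Flat pale wood offcut, 60 x 75 x 18 mm, to the left of the short batten. Origin: centre of its underside, own y along its length. Bystander.
- sanding_block: Brown speckled sanding block, 64 x 112 x 33 mm, lying to the left of the oilstone, nearer the robot than the battens. Origin: centre of its underside, own y along its length. Bystander.
Mind the look-alikes: they are no part of the job. What is shaped like the oilstone but green is not meant.

How it is judged:
By the outcome, as a careful person would: the job done as asked, in the order asked, and still so for the second after the job is handed in, with the robot touching nothing.
It also fails if it takes over 64 s, if anything falls off the work surface, if the arm or the gripper's body presses on something with over 40 N, if the wrist force passes 120 N, or if a joint passes its speed limit or range.

### The arm

A 6-joint arm with a two-finger parallel gripper is mounted at the origin on a cart in front of the work surface, level with it; the furniture and walls round the work are solid. World frame = base frame: x ahead of the robot, y to its left, z up, the work surface at z = 0. Lengths are in m, angles in rad, forces in N, time in s.
With the tool pointing down it reaches from about 0.3 to 0.875 m from the base axis. Payload 6.4 kg.
Tool frame: the origin (TCP) lies midway between the tips of the shut fingers; the grasp point (between the pads) lies ctrl.grip_depth behind it (ctrl.grip_depth is the distance from the TCP to the grasp point, in m); x points along the fingers, y is the direction in which the jaws open and shut, and the axes are right-handed (so a half turn about x gives the same grasp; the last joint's range is limited). The gripper opens to 85 mm and grips with 20 to 120 N. Pads are 22 mm wide; open, the fingers measure 114 mm over their backs; the gripper's body (76 mm by 85 mm) begins 54 mm behind the grasp point. The pads swing forward as they close: fully open they stand 13 mm farther back than shut.
Start: joints at [0.895, 0.181, 1.607, -0, 1.354, -0.206], TCP at [0.26, 0.513, 0.231] pointing down, gripper open.
Joint ranges: [-2.99, 2.99], [-0.89, 2.07], [0.3, 2.58], [-1.14, 4.28], [0, 2.63], [-3.12, 3.12]. Speed limits (rad/s): [2.57, 2.57, 3.01, 3.14, 3.14, 3.14].

### API

Orientations are given as a unit quaternion [w, x, y, z].
In Python, from bench import ctrl gives the robot as it stands.
- The arm moves only by the shell command python3 -m creep 'ROWS'. ROWS is text: rows parted by semicolons, each of 7 numbers parted by spaces: the opening, from 0 (shut) to 1 (fully open), then the shift along the tool's x, y, z in cm, then the turn, a rotation vector about the tool's x, y, z in rad. In form: claw x y z ax ay az; .... A call has 1 to 10 rows; each row shifts and turns the pose as measured when the row begins, along the tool's axes as they then stand; what a row does not reach is not made up. A row lasts 1/8 s, in which the tool goes at most 62.5 mm and 10.7 degrees, less where a joint would pass 70% of its speed; a pose out of reach is approached as far as the arm can. A call with a gripper value outside its range is refused whole. The fingers move at their own pace and stop on an object; the grip force is fixed at half the most. Time passes only in rows, so rows that do not move let the fingers close. It gives the time, the measured TCP pose, the force and the opening at its end, in the units of the state.
- ctrl.get_obs(): the state, without advancing time (a new reading comes with each control period).
- ctrl.camera(name): name is "scene" or "top"; returns (picture, depth): 384x512x3 uint8, blue, green, red; 384x512 float32, m along the optical axis (not along the pixel's ray), 0 where there is no reading.
- ctrl.calibration(name): a dict with "mtx" (3x3 intrinsics, pixels), "R" (3x3) and "t" (3): a world point X has camera coordinates R X + t. Camera axes: x right, y down, z forward; pixel columns grow to the right and rows downward; lengths in m; the calibration is good to about 2 mm. A picture is of the moment at which its call begins. calibration takes no time and is no camera call.
- ctrl.hand_in(): hands the job in, once; it reports no verdict.
Trained networks look in the newest picture that a camera, given by its name, has taken for a name from the list of things; names that differ only in an ending like _2 or _b are one class to them, and where a whole thing is asked for, a point or a joint stands for the part that bears it (a point fixed in the world has none). Each returns a list of dicts, best first, with "confidence" (0 to 1); they miss things now and then, are a little off and sometimes report something else, mostly with a low value. They report only what shows in the picture. A call takes as long as a camera call. They do not tell look-alikes from the thing itself.
- ctrl.find_in(query, camera): "rect" ([left, top, right, bottom] in pixels, round what is visible of it).
The state is a dict: "time_s": time; "q": joint angles; "dq": joint speeds; "joint_efforts": joint torques, N m; "eef_pos": TCP position; "eef_rot": TCP orientation; "wrist_force": force on the tool from outside, world axes, zero at the start; "torque": the same for the moment, N m; "opening": opening from 0.0 (shut) to 1.0 (fully open).
Only numpy, scipy, OpenCV 4.12 (cv2) and the standard library are available. Lean on these libraries where they do the work, as an engineer would, in place of code of your own. Each camera call takes 0.05 s, during which the arm holds its last target.

## Working session

There is one attempt and no reset: what is moved stays moved. The work goes in short steps, Python scripts to look and compute and a shell command to move; the robot and the scene stay as the last step left them, time stands still between calls to the robot, and variables do not carry over. Pictures are saved under pics/ and viewed, and the job is handed in when it is done.

```bash
ls; mkdir -p pics
cat > h.py <<'E'
import numpy as np, cv2
from bench import ctrl
def px2w(cam,u,v,depth=None,z=None):
    c=ctrl.calibration(cam);K=np.array(c["mtx"]);R=np.array(c["R"]);t=np.array(c["t"])
    r=np.linalg.inv(K)@np.array([u,v,1.0])
    o=-R.T@t; d=R.T@r
    if z is not None: return o+d*(z-o[2])/d[2]
    return o+d*depth
def cloud(cam,depth):
    c=ctrl.calibration(cam);K=np.array(c["mtx"]);R=np.array(c["R"]);t=np.array(c["t"])
    v,u=np.mgrid[0:384,0:512]
    p=np.stack([u,v,np.ones_like(u)],-1)@np.linalg.inv(K).T*depth[...,None]
    return (p-t)@R
E
python3 - <<'E'
from h import *
for n in ("scene","top"):
    im,d=ctrl.camera(n); cv2.imwrite(f"pics/{n}0.png",im); np.save(f"{n}0.npy",d)
    for q in ("oilstone","corner_stop","masking_tape","offcut_2","sanding_block"):
        for r in ctrl.find_in(q,n)[:3]:
            print(n,q,np.round(r["rect"]),round(r["confidence"],2))
o=ctrl.get_obs(); print(o["time_s"],o["eef_pos"],o["eef_rot"],o["wrist_force"],ctrl.grip_depth)
E
```

```text
pics
scene oilstone [356. 187. 420. 222.] 0.63
scene oilstone [236. 207. 305. 248.] 0.62
scene corner_stop [242. 168. 326. 197.] 0.6
scene corner_stop [165. 186. 210. 222.] 0.46
scene masking_tape [257. 149. 293. 175.] 0.91
scene offcut_2 [211. 162. 242. 182.] 0.97
scene sanding_block [167. 187. 210. 224.] 0.61
top oilstone [248. 223. 317. 249.] 0.77
top oilstone [337. 115. 396. 168.] 0.57
top corner_stop [217. 148. 300. 189.] 0.86
top corner_stop [172. 164. 207. 193.] 0.43
top masking_tape [205. 112. 246. 148.] 0.61
top masking_tape [172. 164. 208. 196.] 0.44
top offcut_2 [173. 165. 208. 193.] 0.6
top sanding_block [166. 233. 211. 257.] 0.71
0.6 [0.26031213 0.51271907 0.23130249] [ 0.68768515  0.16459004  0.68768531 -0.16458482] [-0.17305338  1.10107866 -0.00818454] 0.0187
```

Run:
```python
import cv2
a=cv2.imread("pics/top0.png")[95:275,140:420]; cv2.imwrite("pics/topc.png",cv2.resize(a,None,fx=2.8,fy=2.8,interpolation=3))
b=cv2.imread("pics/scene0.png"); cv2.imwrite("pics/scenec.png",cv2.resize(b,None,fx=1.5,fy=1.5,interpolation=3))
```

```text
(no output)
```

View pics/topc.png

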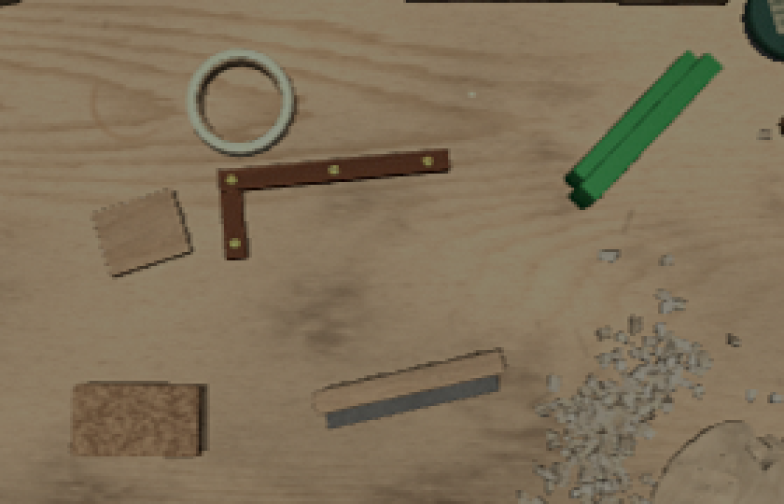

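View pics/scenec.png

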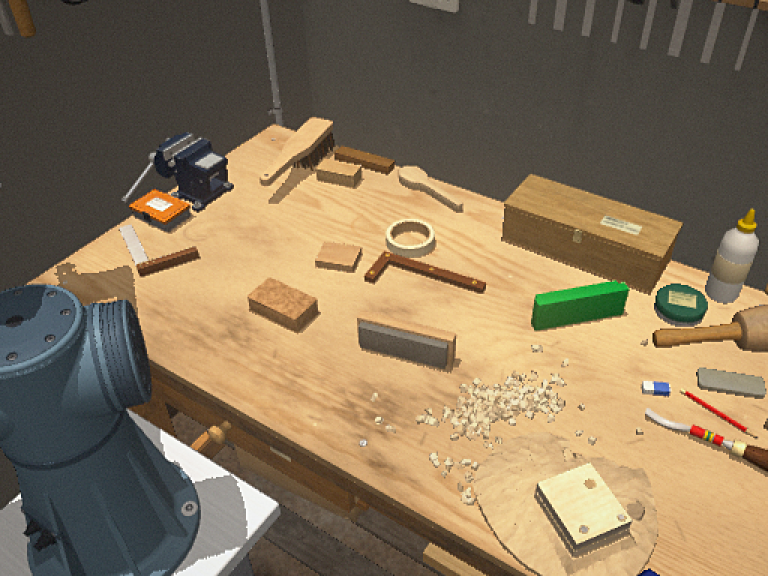

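The top crop (2.8x) shows the beech and grey oilstone on edge at top px (286,234), grey side towards the robot. The green block at (370,140) is a look-alike, and the grey stone lying flat at scene px (487,254) is the second oilstone. The first one fits: standing on edge, beech and grey, underside towards the battens. The crop confirms it. The L is at (217–300,148–189), with its corner near (227,162).

```bash
cat >> h.py <<'E'
def rectfit(P):
    r=cv2.minAreaRect((P[:,:2]*1000).astype(np.float32)); return r
def comp(Pc,mask,u,v):
    n,l=cv2.connectedComponents(mask.astype(np.uint8)); 
    return Pc[l==l[v,u]]
E
python3 - <<'E'
from h import *
d=np.load("top0.npy"); P=cloud("top",d)
Z=P[...,2]
print("bench z",np.median(Z[200:220,240:300]), "sz",P[200,250],P[200,251])
for n,u,v,lo,hi in (("stone",286,230,.045,.075),("stonelow",286,236,.0,.0),("L",262,152,.008,.02),("sand",190,245,.02,.045),("off",190,178,.01,.025),("tape",210,130,.015,.03)):
    if hi==0: continue
    m=(Z>lo)&(Z<hi)
    if not m[v,u]: 
        w=np.argwhere(m); k=np.argmin(((w-[v,u])**2).sum(1)); v,u=w[k]
    C=comp(P,m,u,v); r=rectfit(C); print(n,len(C),np.round(np.median(C[:,2]),4),np.round(r[0],1),np.round(r[1],1),round(r[2],2)); print(np.round(cv2.boxPoints(r)).tolist())
E
```

```text
bench z 0.001129706052801581 sz [ 0.56426413 -0.0680061  -0.00080117] [ 5.64219792e-01 -7.05523606e-02  1.25022853e-04]
stone 935 0.0616 [ 479.4 -154.6] [ 33.4 164.4] 13.51
[[444.0, -79.0], [482.0, -238.0], [515.0, -231.0], [476.0, -71.0]]
L 864 0.0149 [647.4 -90.7] [ 82.1 210.2] 7.17
[[594.0, 8.0], [620.0, -200.0], [701.0, -190.0], [675.0, 19.0]]
sand 1187 0.0344 [451.1  81.8] [ 60.4 109.9] 0.7
[[420.0, 136.0], [422.0, 26.0], [482.0, 27.0], [481.0, 137.0]]
off 724 0.0187 [617.5  84.4] [61.6 75. ] 18.64
[[576.0, 110.0], [600.0, 39.0], [659.0, 59.0], [635.0, 130.0]]
tape 505 0.0246 [737.3  -1.8] [94.7 93.7] 44.97
[[671.0, -2.0], [737.0, -68.0], [804.0, -1.0], [738.0, 65.0]]
```

```bash
cat >> h.py <<'E'
def fitL(P):
    from scipy.optimize import minimize
    Z=P[...,2]; m=(Z>.008)&(Z<.022)
    C=comp(P,m,262,152)[:,:2]*1000
    best=None
    def cost(p):
        c,s=np.cos(p[2]),np.sin(p[2]); q=(C-p[:2])@np.array([[c,-s],[s,c]])
        # sdf to union of rectangles 
        def sd(x0,x1,y0,y1):
            cx,cy=(x0+x1)/2,(y0+y1)/2; a=np.abs(q-[cx,cy])-[(x1-x0)/2,(y1-y0)/2]
            return np.hypot(*np.maximum(a,0).T)
        return np.mean(np.minimum(np.minimum(sd(0,20,-190,20),sd(-62,0,0,20)),6)**2)
    for th in (.02,.08,.14):
        r=minimize(cost,[662,-2,th],method="Nelder-Mead",options=dict(xatol=.01,fatol=1e-4,maxiter=3000))
        if best is None or r.fun<best.fun: best=r
    return best.x,best.fun
E
python3 - <<'E'
from h import *
P=cloud("top",np.load("top0.npy")); x,f=fitL(P); print(x,f)
Z=P[...,2]; m=(Z>.008)&(Z<.022); C=comp(P,m,262,152)[:,:2]*1000
c,s=np.cos(x[2]),np.sin(x[2]); q=(C-x[:2])@np.array([[c,-s],[s,c]])
print("extent",q.min(0),q.max(0))
L=q[q[:,1]<-25]; 
for a in range(-185,-20,20):
    k=L[abs(L[:,1]-a)<10]; print(a,k[:,0].min().round(1),k[:,0].max().round(1))
k=q[q[:,0]<-8]; print("short",k[:,1].min(),k[:,1].max(),np.percentile(k[:,1],[3,97]))
# stone
m=(Z>.045)&(Z<.075); C=comp(P,m,286,230); print("stone z>.057",rectfit(C[C[:,2]>.055]), len(C))
np.save("L.npy",x)
E
```

```text
[ 6.57645042e+02 -4.26195477e+00  1.10027194e-01] 0.002356623195010081
extent [ -62.20008909 -189.35128119] [20.74805104 20.10253583]
-185 0.3 20.3
-165 -0.3 20.4
-145 -0.4 19.5
-125 -0.2 20.3
-105 0.3 19.6
-85 -0.5 20.3
-65 0.1 20.2
-45 -0.2 20.7
-25 0.1 18.5
short -0.08605343415810414 20.102535827930794 [ 0.19875213 19.20266536]
stone z>.057 ((479.43035888671875, -154.55569458007812), (33.372249603271484, 164.37294006347656), 13.485424995422363) 935
```

```bash
cat >> h.py <<'E'
from scipy.spatial.transform import Rotation as Ro
def cur():
    o=ctrl.get_obs(); q=np.array(o["eef_rot"]); return o,np.array(o["eef_pos"]),Ro.from_quat(q[[1,2,3,0]])
def tgt(pos,yaw,sgn=None):
    """tool x down, tool y = +-(-sin yaw,cos yaw,0); prints remaining shift(cm, current tool frame) and rotvec"""
    o,p,R=cur(); y=np.array([-np.sin(yaw),np.cos(yaw),0]); 
    if sgn is None: sgn=np.sign(R.as_matrix()[:,1]@y)
    y=y*sgn; x=np.array([0,0,-1.]); T=Ro.from_matrix(np.stack([x,y,np.cross(x,y)],1))
    print("pos",p.round(4),"rot err",(R.inv()*T).as_rotvec().round(3),"shift cm",(R.inv().apply(np.array(pos)-p)*100).round(2),"in target frame",(T.inv().apply(np.array(pos)-p)*100).round(2))
    print(R.as_matrix().round(3).tolist(),"t",o["time_s"],"F",np.round(o["wrist_force"],1),"op",round(o["opening"],2),"q",np.round(o["q"],2))
E
python3 -c "
from h import *
tgt([.419,-.169,.15],.235)"
```

```text
pos [0.2603 0.5127 0.2313] rot err [-0.705  0.    -0.   ] shift cm [  8.13 -53.6   45.01] in target frame [  8.13 -69.99  -0.44]
[[0.0, 0.453, 0.892], [0.0, 0.892, -0.453], [-1.0, 0.0, -0.0]] t 0.6 F [-0.2  1.1 -0. ] op 1.0 q [ 0.89  0.18  1.61  0.    1.35 -0.21]
```

```bash
python3 -m creep '1 0 -5 1 -0.176 0 0; 1 0 -5 1 -0.176 0 0; 1 0 -5 1 -0.176 0 0; 1 0 -5 1 -0.176 0 0; 1 0 -5 0 0 0 0; 1 0 -5 0 0 0 0; 1 0 -5 0 0 0 0'; python3 -c "
from h import *
tgt([.419,-.169,.15],.235)"
```

```text
time_s: 1.48
eef_pos: [0.2954, 0.1653, 0.2312]
eef_rot: [0.703, -0.088, 0.7, 0.088]
wrist_force: [1.1, -0.3, -0.3]
opening: 0.997
pos [0.2954 0.1653 0.2312] rot err [0.014 0.004 0.001] shift cm [  8.17 -35.43   3.72] in target frame [  8.12 -35.39   4.24]
[[0.004, -0.246, 0.969], [0.0, 0.969, 0.246], [-1.0, -0.001, 0.004]] t 1.475 F [ 1.1 -0.3 -0.3] op 1.0 q [ 0.16 -0.42  2.15 -0.    1.41 -1.66]
```

```bash
python3 -m creep '1 0 -5 0.5 0.014 0 0; 1 0 -5 0.5 0 0 0; 1 0 -6 0.7 0 0 0; 1 0 -6 0.8 0 0 0; 1 0 -6 0.8 0 0 0; 1 2 -6 0.8 0 0 0; 1 3 -1 0 0 0 0; 1 0 0 0 0 0 0'; python3 -c "
from h import *
tgt([.419,-.169,.032],.235)"
```

```text
time_s: 2.48
eef_pos: [0.4205, -0.1786, 0.1861]
eef_rot: [0.708, -0.082, 0.697, 0.078]
wrist_force: [0.4, -0.2, -0.7]
opening: 1.002
pos [ 0.4205 -0.1786  0.1861] rot err [-0.007  0.015  0.007] shift cm [15.4   1.08 -0.17] in target frame [15.41  0.97  0.07]
[[0.016, -0.226, 0.974], [-0.004, 0.974, 0.226], [-1.0, -0.007, 0.015]] t 2.475 F [ 0.4 -0.2 -0.7] op 1.0 q [-0.67 -0.05  1.95  0.01  1.23 -2.47]
```

```bash
python3 -m creep '1 5 0.5 -0.3 0 0.015 0.007; 1 5 0.5 -0.2 0 0 0; 1 4 0 0 0 0 0; 1 0.5 0 0 0 0 0'
python3 - <<'E'
from h import *
tgt([.419,-.169,.032],.235)
im,d=ctrl.camera("scene"); cv2.imwrite("pics/s1.png",cv2.resize(im[130:290,180:380],None,fx=3.5,fy=3.5))
im,d=ctrl.camera("top"); cv2.imwrite("pics/t1.png",cv2.resize(im[170:320,210:370],None,fx=3.5,fy=3.5))
E
```

```text
time_s: 2.98
eef_pos: [0.4186, -0.1705, 0.0444]
eef_rot: [0.705, -0.084, 0.7, 0.079]
wrist_force: [-0.1, -0.5, -0.1]
opening: 1.0
pos [ 0.4186 -0.1705  0.0444] rot err [-0.004  0.007  0.008] shift cm [1.24 0.15 0.07] in target frame [1.24 0.14 0.08]
[[0.009, -0.228, 0.974], [-0.006, 0.974, 0.229], [-1.0, -0.008, 0.007]] t 2.975 F [-0.1 -0.5 -0.1] op 1.0 q [-0.65  0.18  2.05  0.    0.9  -2.45]
```

View pics/s1.png

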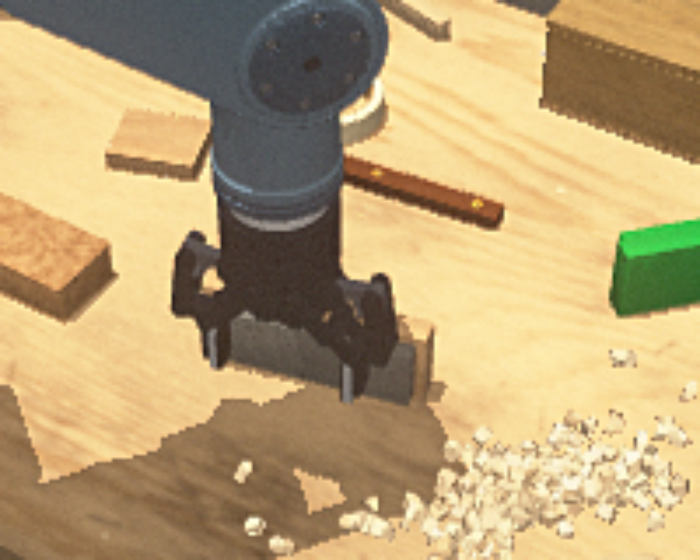

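View pics/t1.png

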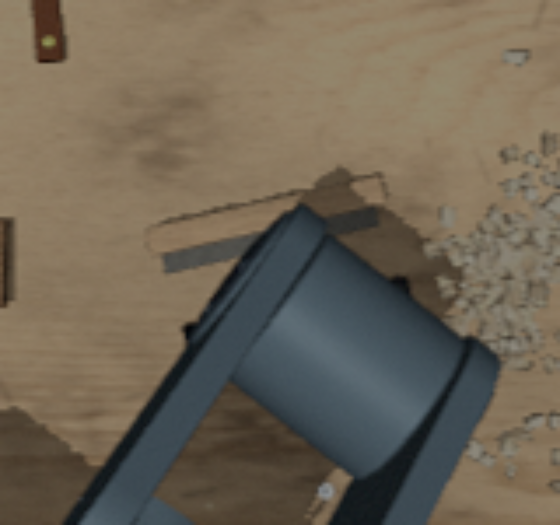

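The arm is upright behind the stone. Both fingertips (crop 220,360 and 350,395) are in front of the grey face and symmetric about it.

```bash
python3 -m creep '1 1.2 0.1 0 0 0.007 0; 1 0 0 1.5 0 0 0; 1 0 0 1 0 0 0; 1 0 0 0.5 0 0 0; 1 0 0 0.4 0 0 0'; python3 -m creep '1 0 0 0.4 0 0 0; 1 0 0 0.4 0 0 0'; python3 -c "
from h import *
tgt([.463,-.1586,.032],.235)"
```

```text
time_s: 3.7
eef_pos: [0.4594, -0.165, 0.0395]
eef_rot: [0.706, -0.088, 0.699, 0.075]
wrist_force: [-1.6, -0.3, 1.9]
opening: 1.001
time_s: 3.95
eef_pos: [0.4675, -0.163, 0.0396]
eef_rot: [0.706, -0.088, 0.699, 0.075]
wrist_force: [-0.9, 0.1, 1.5]
opening: 1.0
pos [ 0.4675 -0.163   0.0396] rot err [-0.003  0.008  0.019] shift cm [ 0.75  0.55 -0.34] in target frame [ 0.76  0.54 -0.34]
[[0.012, -0.229, 0.973], [-0.017, 0.973, 0.23], [-1.0, -0.019, 0.008]] t 3.95 F [-0.9  0.1  1.5] op 1.0 q [-0.57  0.27  1.95 -0.01  0.91 -2.37]
```

Run:
```python
from h import *
im,d=ctrl.camera("scene"); cv2.imwrite("pics/s2.png",cv2.resize(im[170:270,200:340],None,fx=5,fy=5))
```

```text
(no output)
```

View pics/s2.png

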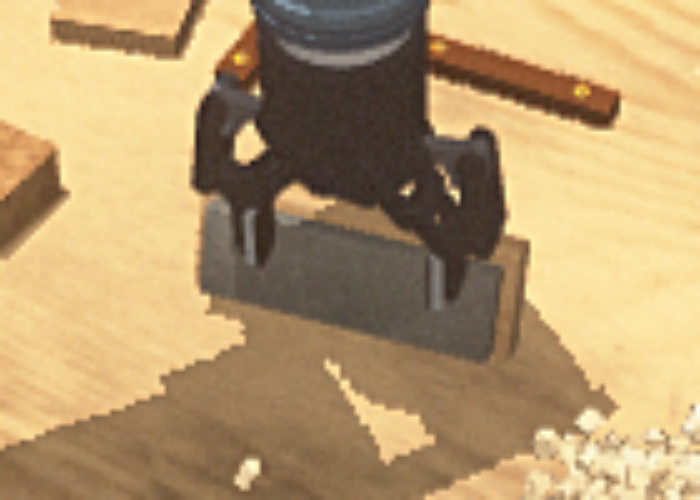

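The stone's face has begun to tip away, both fingertips on its upper half (crop 255,265 and 440,310). I'll keep pushing.

```bash
python3 -m creep '1 0.2 0 0.5 0 0 0.01; 1 0.1 0 0.5 0 0 0; 1 0.1 0 0.5 0 0 0; 1 0.1 0 0.5 0 0 0'
python3 - <<'E'
from h import *
im,d=ctrl.camera("scene"); cv2.imwrite("pics/s3.png",cv2.resize(im[150:260,200:340],None,fx=5,fy=5))
E
```

```text
time_s: 4.5
eef_pos: [0.4889, -0.1583, 0.0343]
eef_rot: [0.706, -0.084, 0.699, 0.079]
wrist_force: [-0.5, 0.1, 0.3]
opening: 0.999
```

View pics/s3.png

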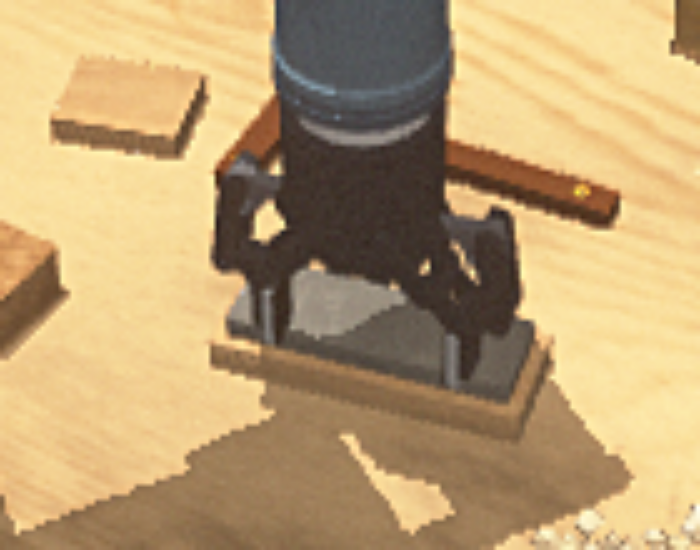

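The stone looks flat, grey side up. I'll lift clear, back off and measure.

```bash
python3 -m creep '1 -2 0 0 0 0 0; 1 -1 0 -3 0 0 0; 1 0 0 -5 0 0 0; 1 0 0 -2 0 0 0'
cat >> h.py <<'E'
def stone(P,lo=.026,hi=.042,seed=None,box=(.44,.68,-.27,.02)):
    Z=P[...,2]; m=(Z>lo)&(Z<hi)&(P[...,0]>box[0])&(P[...,0]<box[1])&(P[...,1]>box[2])&(P[...,1]<box[3])
    n,l,st,_=cv2.connectedComponentsWithStats(m.astype(np.uint8)); k=1+np.argmax(st[1:,4]); C=P[l==k]; r=rectfit(C)
    return r,len(C),np.median(C[:,2])
E
python3 - <<'E'
from h import *
im,d=ctrl.camera("top"); cv2.imwrite("pics/t2.png",cv2.resize(im[100:300,160:360],None,fx=3,fy=3)); np.save("t2.npy",d)
P=cloud("top",d); print(stone(P)); print(stone(P,.012,.042))
tgt([.5,-.15,0],.235)
E
```

```text
time_s: 5.05
eef_pos: [0.3912, -0.1813, 0.0642]
eef_rot: [0.706, -0.086, 0.698, 0.079]
wrist_force: [0.2, 0.1, 0.5]
opening: 1.0
(((527.7201538085938, -143.4210205078125), (52.53139114379883, 150.48043823242188), 13.161027908325195), 1249, np.float64(0.03444233985700973))
(((526.6123046875, -143.17709350585938), (62.03853988647461, 164.73182678222656), 13.47097110748291), 1661, np.float64(0.033551643208454024))
pos [ 0.3901 -0.1814  0.064 ] rot err [-0.001  0.009  0.009] shift cm [ 6.5   0.56 11.36] in target frame [ 6.4   0.49 11.41]
[[0.011, -0.232, 0.973], [-0.007, 0.973, 0.232], [-1.0, -0.009, 0.009]] t 5.1 F [ 0.4  0.5 -0.3] op 1.0 q [-0.71  0.09  2.1   0.    0.94 -2.52]
```

View pics/t2.png

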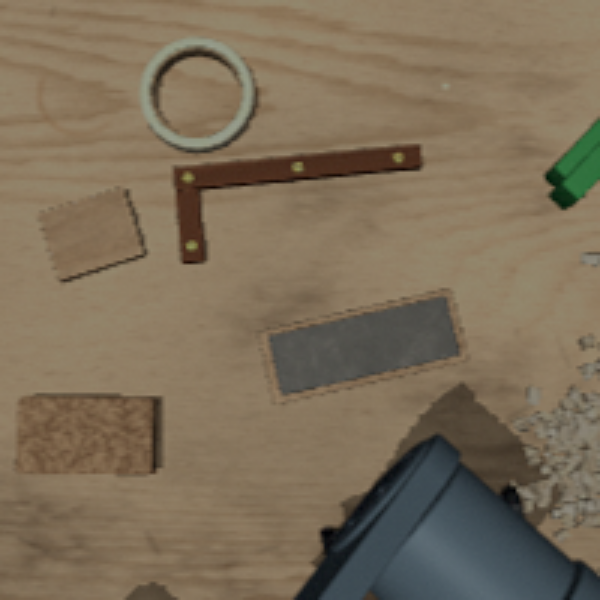

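Flat, grey side up: centre (0.5266, -0.1432), yaw 0.235, 62x165 footprint, top at 34 mm. All of this matches the given sizes. Next I'll turn the hand to the batten angle (0.11), lower it and push.

```bash
python3 -m creep '1 2 1 0 0.125 0.005 0.005; 1 3 1 1 0 0 0; 1 1.5 0.3 1 0 0 0; 1 0 0 0 0 0 0'; python3 -c "
from h import *
tgt([.4325,-.153,-.002],.11)"
```

```text
time_s: 5.6
eef_pos: [0.4094, -0.1579, -0.0013]
eef_rot: [0.709, -0.038, 0.703, 0.034]
wrist_force: [0.0, -1.0, 0.0]
opening: 1.002
pos [ 0.4094 -0.1579 -0.0013] rot err [-0.008  0.008  0.007] shift cm [0.08 0.25 2.35] in target frame [0.07 0.23 2.35]
[[0.009, -0.102, 0.995], [-0.006, 0.995, 0.102], [-1.0, -0.007, 0.008]] t 5.6 F [ 0. -1.  0.] op 1.0 q [-0.64  0.25  2.09  0.    0.79 -2.31]
```

```bash
python3 -m creep '1 0 0.2 2 -0.008 0.008 0.007; 1 0 0 2 0 0 0; 1 0 0 1 0 0 0; 1 0 0 0.8 0 0 0; 1 0 0 0.8 0 0 0; 1 0 0 0.8 0 0 0; 1 0 0 0.8 0 0 0'; python3 -m creep '1 0 0 0.8 0 0 0; 1 0 0 0.8 0 0 0; 1 0 0 0.8 0 0 0;1 0 0 0.8 0 0 0; 1 0 0 0.8 0 0 0';  python3 - <<'E'
from h import *
tgt([.5,-.15,-.002],.11)
im,d=ctrl.camera("top"); cv2.imwrite("pics/t3.png",cv2.resize(im[100:300,160:360],None,fx=3,fy=3))
P=cloud("top",d); print(stone(P)); print(stone(P,.012,.042))
E
```

```text
time_s: 6.48
eef_pos: [0.4916, -0.1465, 0.0003]
eef_rot: [0.705, -0.039, 0.707, 0.04]
wrist_force: [-3.5, 1.9, 3.2]
opening: 1.006
time_s: 7.1
eef_pos: [0.5303, -0.1422, -0.0002]
eef_rot: [0.702, -0.038, 0.71, 0.04]
wrist_force: [-6.3, -0.7, 4.8]
opening: 0.996
pos [ 5.303e-01 -1.422e-01 -2.000e-04] rot err [ 0.001 -0.012 -0.003] shift cm [ 0.22 -0.44 -3.09] in target frame [ 0.18 -0.44 -3.09]
[[-0.012, -0.111, 0.994], [0.002, 0.994, 0.111], [-1.0, 0.003, -0.012]] t 7.1 F [-6.3 -0.7  4.8] op 1.0 q [-0.48  0.45  1.79 -0.    0.91 -2.15]
(((579.8849487304688, -68.73158264160156), (12.539648056030273, 30.152711868286133), 67.04331970214844), 42, np.float64(0.03433546213354694))
(((646.4761352539062, -89.91059875488281), (81.51781463623047, 207.51780700683594), 6.577011585235596), 577, np.float64(0.015159989012660217))
```

View pics/t3.png

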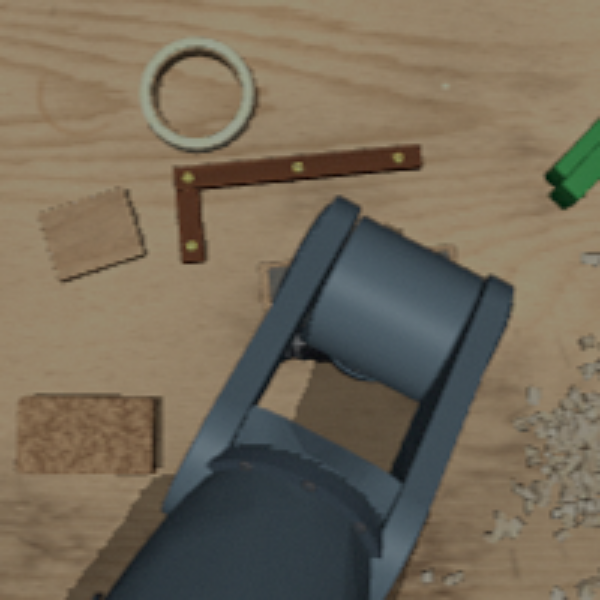

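Run:
```python
from h import *
im,d=ctrl.camera("scene"); cv2.imwrite("pics/s4.png",cv2.resize(im[140:250,190:340],None,fx=5,fy=5))
```

```text
(no output)
```

View pics/s4.png

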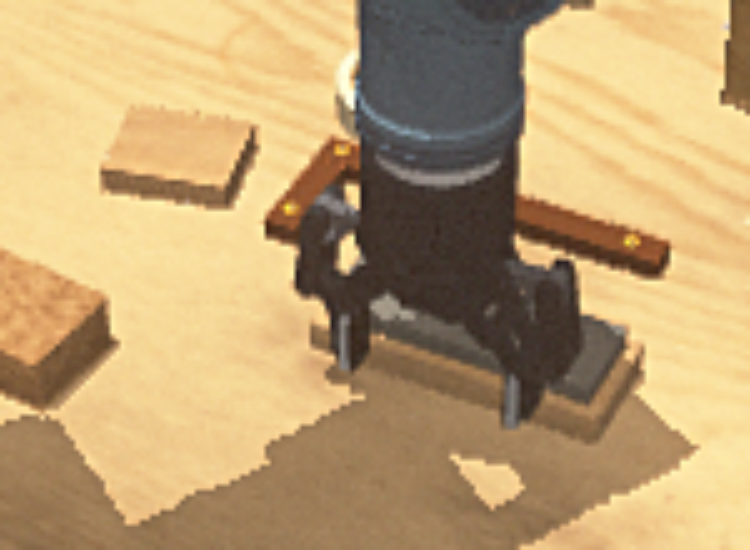

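Both fingertips are on the near beech side (crop 348,360 and 515,415). The stone is parallel to the batten and flat. I'll carry on.

```bash
python3 -m creep '1 0 0 0.8 0 -0.01 0; 1 0 0 0.8 0 0 0; 1 0 0 0.8 0 0 0;1 0 0 0.8 0 0 0; 1 0 0 0.8 0 0 0; 1 0 0 0.8 0 0 0; 1 0 0 0.4 0 0 0'
python3 - <<'E'
from h import *
tgt([.5,-.15,-.002],.11)
o,p,R=cur(); x=np.load("L.npy"); print("x'",(p[:2]*1000-x[:2])@[np.cos(x[2]),np.sin(x[2])])
E
```

```text
time_s: 8.07
eef_pos: [0.5808, -0.1367, -0.0007]
eef_rot: [0.703, -0.038, 0.709, 0.04]
wrist_force: [-6.1, -1.4, 5.4]
opening: 1.002
pos [ 0.5808 -0.1367 -0.0007] rot err [ 0.    -0.008 -0.004] shift cm [ 0.19 -0.43 -8.17] in target frame [ 0.13 -0.43 -8.17]
[[-0.009, -0.11, 0.994], [0.003, 0.994, 0.11], [-1.0, 0.004, -0.008]] t 8.075 F [-6.1 -1.4  5.4] op 1.0 q [-0.43  0.53  1.67 -0.    0.95 -2.11]
x' -90.97301981757349
```

```bash
python3 -m creep '1 0 0 0.5 0 0 0; 1 0 0 0.5 0 0 0'; python3 -m creep '1 0 0 0.4 0 0 0; 1 0 0 0.3 0 0 0'; python3 -m creep '1 0 0 0.3 0 0 0'; python3 -m creep '1 0 0 0.3 0 0 0'
```

```text
time_s: 8.32
eef_pos: [0.5898, -0.1357, -0.0009]
eef_rot: [0.702, -0.037, 0.71, 0.04]
wrist_force: [-6.2, -1.4, 5.6]
opening: 0.998
time_s: 8.57
eef_pos: [0.596, -0.135, -0.001]
eef_rot: [0.701, -0.037, 0.711, 0.04]
wrist_force: [-6.3, -1.0, 4.4]
opening: 1.006
time_s: 8.7
eef_pos: [0.5984, -0.1348, -0.001]
eef_rot: [0.701, -0.037, 0.712, 0.04]
wrist_force: [-10.6, 0.3, 5.2]
opening: 1.0
time_s: 8.82
eef_pos: [0.5984, -0.1347, -0.0011]
eef_rot: [0.698, -0.037, 0.714, 0.041]
wrist_force: [-22.2, -2.3, 17.8]
opening: 1.001
```

Run:
```python
from h import *
o,p,R=cur(); x=np.load("L.npy"); print("x'",(p[:2]*1000-x[:2])@[np.cos(x[2]),np.sin(x[2])])
im,d=ctrl.camera("scene"); cv2.imwrite("pics/s5.png",cv2.resize(im[140:250,190:340],None,fx=5,fy=5))
```

```text
x' -73.21272976918877
```

View pics/s5.png

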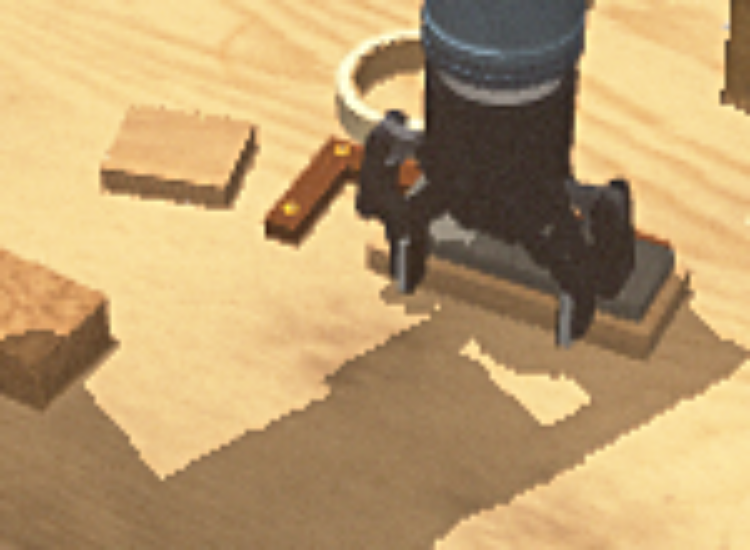

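The stone has stopped against the long batten: force rose to 22 N and the finger front is at x' about -62. I'll back off, lift and move right so I can measure and then push the end.

```bash
python3 -m creep '1 0 0 -1 0 0.015 0; 1 0 0 -3 0 0 0; 1 -4 0 -4 0 0 0; 1 -3 -2 -6 0 0 0; 1 0 -4 -4 0 0 0'
python3 - <<'E'
from h import *
tgt([.5,-.15,.08],.11)
im,d=ctrl.camera("top"); cv2.imwrite("pics/t4.png",cv2.resize(im[100:300,160:360],None,fx=3,fy=3)); 
P=cloud("top",d); r=stone(P,.026,.042,box=(.5,.72,-.3,.02)); print(r)
x=np.load("L.npy"); c,s=np.cos(x[2]),np.sin(x[2]); print(((np.array(r[0][0])-x[:2])@np.array([[c,-s],[s,c]])))
E
```

```text
time_s: 9.5
eef_pos: [0.4352, -0.2115, 0.0726]
eef_rot: [0.694, -0.04, 0.717, 0.041]
wrist_force: [1.3, -1.3, -0.5]
opening: 0.996
pos [ 0.4352 -0.2115  0.0726] rot err [ 0.005 -0.032 -0.004] shift cm [-0.95  5.37  7.11] in target frame [-0.74  5.4   7.11]
[[-0.032, -0.115, 0.993], [0.0, 0.993, 0.115], [-0.999, 0.004, -0.032]] t 9.5 F [ 1.3 -1.3 -0.5] op 1.0 q [-0.68  0.21  1.93 -0.02  1.02 -2.36]
(((641.0286865234375, -133.31307983398438), (50.58720397949219, 151.2667236328125), 6.322456359863281), 1224, np.float64(0.03445769022001262))
[ -30.68637996 -126.44620297]
```

View pics/t4.png

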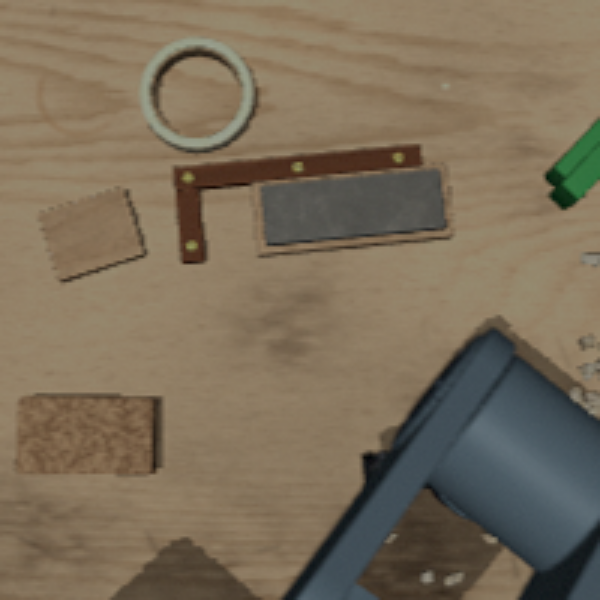

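Run:
```python
from h import *
P=cloud("top",np.load("top0.npy")); Z=P[...,2]; m=(Z>.01)&(Z<.09)&(P[...,1]<-.26)&(P[...,0]>.6)&(P[...,1]>-.5)&(P[...,0]<.85)
n,l,st,_=cv2.connectedComponentsWithStats(m.astype(np.uint8)); k=1+np.argmax(st[1:,4]); C=P[l==k]; r=rectfit(C)
print(r,np.percentile(C[:,2],99)); print(cv2.boxPoints(r))
```

```text
((715.1211547851562, -357.865478515625), (33.60326385498047, 166.8468017578125), 46.870635986328125) 0.06729416420878505
[[ 642.75134 -313.09528]
 [ 764.5182  -427.15973]
 [ 787.49097 -402.63568]
 [ 665.7241  -288.57123]]
```

The green look-alike has a corner at (0.666, -0.289), about 73 mm from the stone's right end. I'll turn the hand 90 degrees, so only the narrow side of the shut fingers goes into that gap, and come straight down.

```bash
python3 -m creep '0 -3 0 0 0.175 0 0; 0 -3 0 0 0.175 0 0; 0 0 0 0 0.175 0 0; 0 0 0 0 0.175 0 0; 0 0 0 0 0.175 0 0; 0 0 0 0 0.175 0 0; 0 0 0 0 0.175 0 0; 0 0 0 0 0.175 0 0; 0 0 0 0 0.171 0 0'; python3 -c "
from h import *
x=np.load('L.npy'); c,s=np.cos(x[2]),np.sin(x[2])
w=x[:2]+np.array([[c,-s],[s,c]])@[-31,-234]; print(w)
tgt([w[0]/1000,w[1]/1000,.009],x[2]-np.pi/2,1)"
```

```text
time_s: 10.68
eef_pos: [0.4376, -0.2207, 0.136]
eef_rot: [0.51, 0.479, 0.516, -0.494]
wrist_force: [0.5, -1.2, 0.0]
opening: -0.004
[ 652.52694314 -240.25094829]
pos [ 0.4376 -0.2207  0.136 ] rot err [-0.057  0.007  0.021] shift cm [12.27 21.62  3.  ] in target frame [12.7  21.15  4.31]
[[-0.021, 0.998, 0.053], [-0.009, 0.053, -0.999], [-1.0, -0.021, 0.008]] t 10.675 F [ 0.5 -1.2  0. ] op -0.0 q [-0.7   0.11  1.89 -0.02  1.15 -0.74]
```

```bash
python3 -m creep '0 0 5 1 -0.057 0.007 0.021; 0 0 5 1 0 0 0; 0 0 5 1 0 0 0; 0 0 5 1 0 0 0; 0 0 1 0 0 0 0'; python3 -c "
from h import *
tgt([.6525,-.2402,.009],.11-np.pi/2,1)"
```

```text
time_s: 11.3
eef_pos: [0.6579, -0.2412, 0.1343]
eef_rot: [0.528, 0.474, 0.524, -0.472]
wrist_force: [-0.8, -0.5, -0.7]
opening: -0.002
pos [ 0.6579 -0.2412  0.1343] rot err [-0.003  0.002 -0.006] shift cm [12.53 -0.6  -0.18] in target frame [12.53 -0.53 -0.16]
[[0.006, 0.994, 0.106], [-0.001, 0.106, -0.994], [-1.0, 0.006, 0.002]] t 11.3 F [-0.8 -0.5 -0.7] op -0.0 q [-0.52  0.54  1.34  0.    1.26 -0.63]
```

```bash
python3 -m creep '0 3 -0.5 -0.1 0 0 0; 0 3 0 0 0 0 0; 0 3 0 0 0 0 0'; python3 -m creep '0 2 0 0 0 0 0; 0 1 0 0 0 0 0'
python3 - <<'E'
from h import *
tgt([.6525,-.2402,.009],.11-np.pi/2,1)
im,d=ctrl.camera("scene"); cv2.imwrite("pics/s6.png",cv2.resize(im[130:250,230:400],None,fx=4,fy=4))
E
```

```text
time_s: 11.68
eef_pos: [0.6562, -0.2415, 0.0451]
eef_rot: [0.531, 0.474, 0.522, -0.471]
wrist_force: [1.2, 0.5, -0.7]
opening: 0.003
time_s: 11.92
eef_pos: [0.6547, -0.2408, 0.0121]
eef_rot: [0.529, 0.474, 0.523, -0.471]
wrist_force: [-0.2, -0.4, 0.3]
opening: -0.002
pos [ 0.6547 -0.2408  0.0121] rot err [-0.003  0.004 -0.01 ] shift cm [ 0.31 -0.22 -0.08] in target frame [ 0.31 -0.21 -0.08]
[[0.01, 0.994, 0.107], [-0.003, 0.107, -0.994], [-1.0, 0.01, 0.004]] t 11.925 F [-0.2 -0.4  0.3] op -0.0 q [-0.52  0.68  1.4   0.    1.06 -0.63]
```

View pics/s6.png

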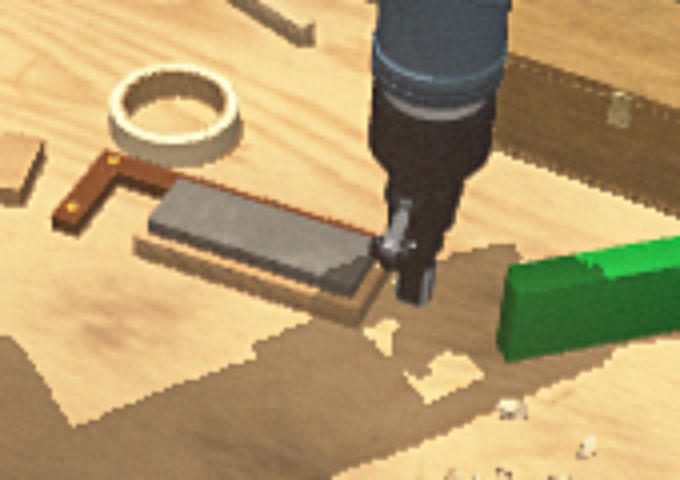

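The shut fingers (crop 418,290) stand between the stone's end and the green block, clear of both. I'll push along tool -z.

```bash
python3 -m creep '0 0.3 -0.2 -0.7 0 0 -0.01; 0 0 0 -0.7 0 0 0; 0 0 0 -0.7 0 0 0; 0 0 0 -0.7 0 0 0; 0 0 0 -0.7 0 0 0'; python3 -m creep '0 0 0 -0.6 0 0 0; 0 0 0 -0.6 0 0 0; 0 0 0 -0.4 0 0 0'
python3 - <<'E'
from h import *
o,p,R=cur(); x=np.load("L.npy"); c,s=np.cos(x[2]),np.sin(x[2]); print("corner frame",(p[:2]*1000-x[:2])@np.array([[c,-s],[s,c]]),p[2])
im,d=ctrl.camera("scene"); cv2.imwrite("pics/s7.png",cv2.resize(im[130:250,230:400],None,fx=4,fy=4))
E
```

```text
time_s: 12.6
eef_pos: [0.65, -0.2058, 0.0111]
eef_rot: [0.529, 0.471, 0.523, -0.474]
wrist_force: [-0.6, -2.2, -1.1]
opening: -0.001
time_s: 12.98
eef_pos: [0.6482, -0.1887, 0.0112]
eef_rot: [0.529, 0.471, 0.523, -0.474]
wrist_force: [-0.4, -2.3, -1.7]
opening: -0.001
corner frame [ -29.67396854 -182.33146842] 0.01117946642048838
```

View pics/s7.png

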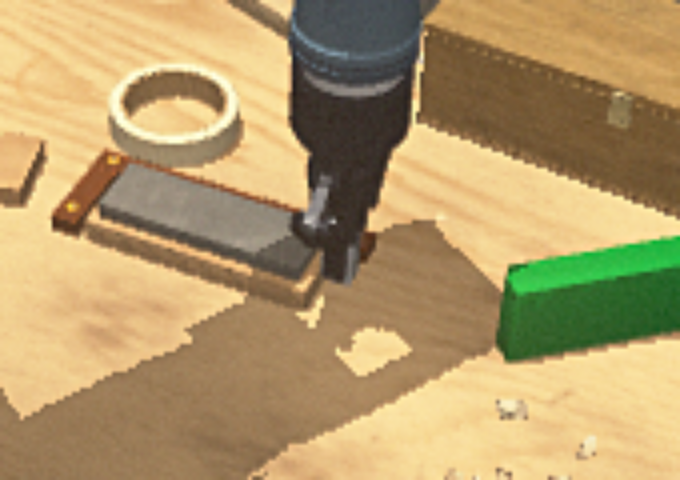

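```bash
python3 -m creep '0 0 0 -0.4 0 0 0; 0 0 0 -0.3 0 0 0'; python3 -m creep '0 0 0 -0.3 0 0 0'; python3 -m creep '0 0 0 -0.4 0 0 0';python3 -m creep '0 0 0 -0.4 0 0 0'
```

```text
time_s: 13.28
eef_pos: [0.6476, -0.1822, 0.0114]
eef_rot: [0.529, 0.471, 0.523, -0.474]
wrist_force: [-0.8, -10.4, -3.3]
opening: 0.001
time_s: 13.4
eef_pos: [0.6476, -0.1821, 0.0117]
eef_rot: [0.531, 0.47, 0.521, -0.475]
wrist_force: [-0.8, -16.6, -3.5]
opening: -0.0
time_s: 13.52
eef_pos: [0.6476, -0.1821, 0.0123]
eef_rot: [0.533, 0.469, 0.519, -0.476]
wrist_force: [-1.5, -17.1, -3.7]
opening: 0.001
time_s: 13.65
eef_pos: [0.6476, -0.1822, 0.0128]
eef_rot: [0.534, 0.468, 0.517, -0.478]
wrist_force: [-1.8, -14.6, -4.6]
opening: 0.001
```

The end has stopped against the short batten. I'll back off, lift and measure.

```bash
python3 -m creep '0 0 0 1 0 0 0; 0 0 0 0.8 0 0 0; 0 -3 0 0 0 0 0; 0 -4 0 0 0 0 0; 0 -4 -3 0 0 0 0; 0 -2 -6 0 0 0 0; 0 0 -6 0 0 0 0; 0 0 -6 0 0 0 0; 0 0 -6 0 0 0 0'
python3 - <<'E'
from h import *
im,d=ctrl.camera("top"); cv2.imwrite("pics/t5.png",cv2.resize(im[100:300,160:360],None,fx=3,fy=3)); 
P=cloud("top",d); r=stone(P,.026,.042,box=(.5,.72,-.3,.02)); print(r, (np.deg2rad(r[0][2])))
x=np.load("L.npy"); c,s=np.cos(x[2]),np.sin(x[2]); print(((np.array(r[0][0])-x[:2])@np.array([[c,-s],[s,c]])))
im,d=ctrl.camera("scene"); cv2.imwrite("pics/s8.png",cv2.resize(im[130:250,190:340],None,fx=5,fy=5))
E
```

```text
time_s: 14.78
eef_pos: [0.3782, -0.2249, 0.1461]
eef_rot: [0.536, 0.469, 0.518, -0.474]
wrist_force: [-0.0, -1.3, 0.4]
opening: 0.003
(((636.1903686523438, -91.390869140625), (51.318721771240234, 153.25100708007812), 7.039705276489258), 1222, np.float64(0.034434512433415665)) 0.12286603544475531
[-30.89215887 -84.24621808]
```

View pics/t5.png

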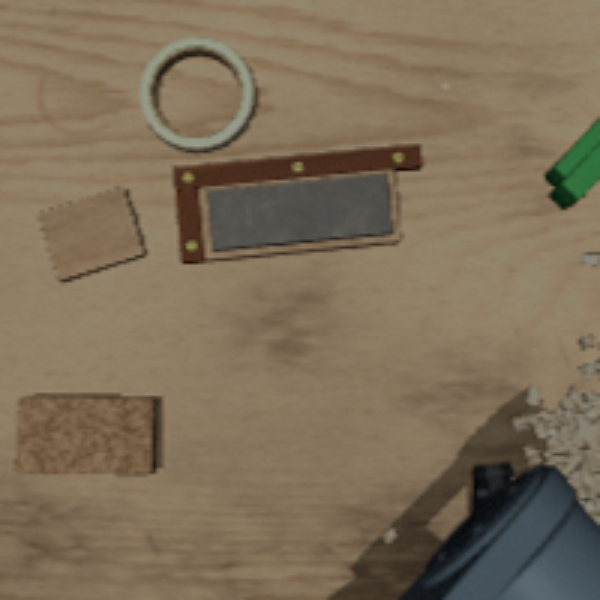

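View pics/s8.png

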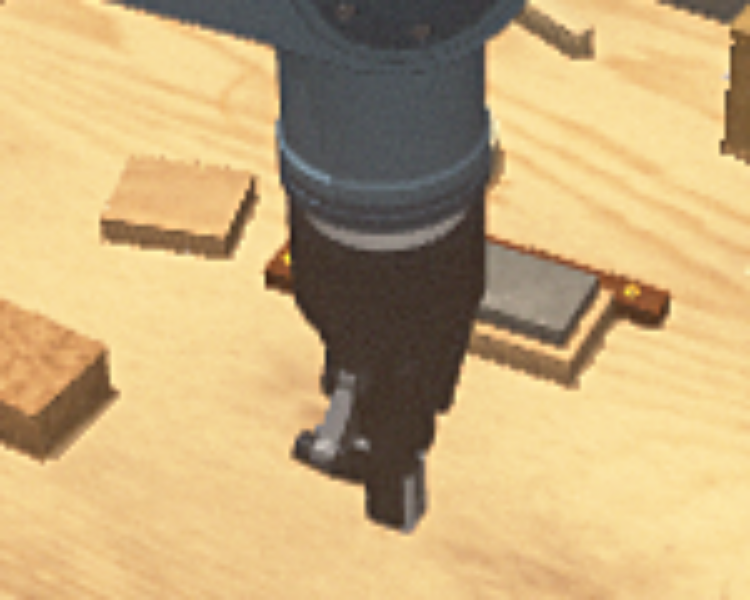

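```bash
cat >> h.py <<'E'
def finestone(P):
    """edges by regression in the corner frame, grey face"""
    x=np.load("L.npy"); c,s=np.cos(x[2]),np.sin(x[2]); M=np.array([[c,-s],[s,c]])
    Q=(P[...,:2].reshape(-1,2)*1000-x[:2])@M; z=P[...,2].ravel()
    k=(z>.027)&(z<.042)&(Q[:,0]>-75)&(Q[:,0]<5)&(Q[:,1]>-185)&(Q[:,1]<5); g=Q[k]
    from scipy.optimize import minimize
    def cost(p,W,H,g):
        cc,ss=np.cos(p[2]),np.sin(p[2]); q=(g-p[:2])@np.array([[cc,-ss],[ss,cc]]); a=np.maximum(np.abs(q)-[W,H],0); return np.mean(np.minimum((a**2).sum(1),25))
    def cen(p,g): return cost(p,24.3,74.3,g)
    r=minimize(cen,[-31,-83,0],args=(g,),method="Nelder-Mead",options=dict(xatol=.01,fatol=1e-6))
    return r.x,r.fun,len(g)
E
python3 - <<'E'
from h import *
for i in range(2):
    im,d=ctrl.camera("top"); P=cloud("top",d); np.save(f"t6{i}.npy",d); print(finestone(P), fitL(P)[0] if i==0 else "")
E
```

```text
(array([-3.10535747e+01, -8.30140993e+01, -2.70056031e-03]), np.float64(0.01749525030214437), 1219) [ 6.56265055e+02 -7.71230480e+00  1.13904043e-01]
(array([-3.10236579e+01, -8.26986437e+01, -1.80373996e-03]), np.float64(0.007777932258954766), 1219)
```

Run:
```python
from h import *
for f in ("top0","t61"):
    P=cloud("top",np.load(f+".npy")); Z=P[...,2]
    for n,u,v,lo,hi in (("sand",190,245,.02,.045),("off",190,178,.01,.025),("tape",210,130,.015,.03)):
        m=(Z>lo)&(Z<hi); 
        w=np.argwhere(m); v,u=w[np.argmin(((w-[v,u])**2).sum(1))]
        r=rectfit(comp(P,m,u,v)); print(f,n,np.round(r[0],1),np.round(r[1],1),round(r[2],1))
o=ctrl.get_obs(); print(o["time_s"],o["eef_pos"],np.abs(o["dq"]).max())
im,d=ctrl.camera("top"); cv2.imwrite("pics/t7.png",cv2.resize(im[135:205,205:310],None,fx=7,fy=7,interpolation=3))
```

```text
top0 sand [451.1  81.8] [ 60.4 109.9] 0.7
top0 off [617.5  84.4] [61.6 75. ] 18.6
top0 tape [737.3  -1.8] [94.7 93.7] 45.0
t61 sand [451.  82.] [ 60.4 110.5] 0.7
t61 off [617.5  84.4] [60.  75.6] 18.6
t61 tape [737.1  -1.8] [94.4 93.7] 45.8
14.975 [ 0.37934465 -0.22536425  0.14625587] 0.05435163863899956
```

View pics/t7.png

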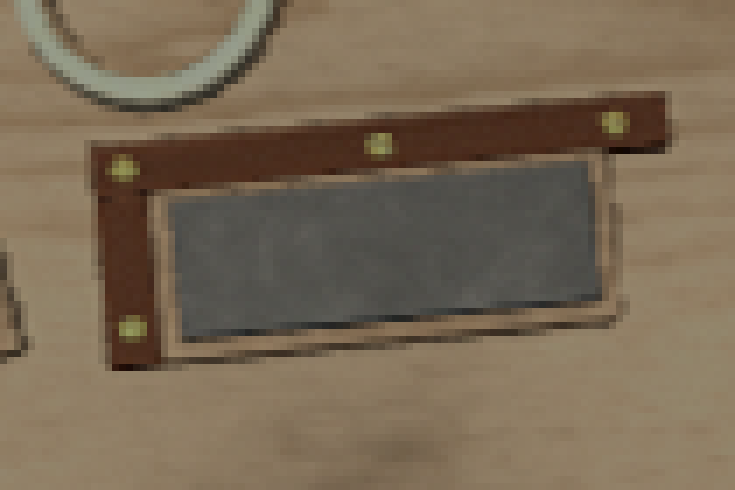

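The crop shows the beech rim tight against the long batten (y about 165–190) and the short batten (x about 155), with no gap. The bystanders have not moved. Handing in.

```bash
python3 -c "
from bench import ctrl
print(ctrl.hand_in())"
```

```text
the job is handed in; nothing more can be done
None
```

The oilstone lies flat with its grey side up, fully home in the corner of the two battens, and I have handed the job in at about 15 s of the 64 s allowed. I tipped it with both open fingertips and pushed it square onto the long batten. Then I slid it along with shut fingers on its end until it stopped at the short batten.

**Position:** the last two fits put its centre at about (-31.0, -82.8) mm in the corner frame, turned by about 0.002 rad. Fully home is (-31, -82.5). The enlarged top picture shows no gap at either batten.

**Forces:** the highest reading I saw was about 22 N on one axis (about 29 N in all), when the stone met the long batten. I only read the force at the end of each move, so brief peaks in between could have been higher.

**Bystanders:** the masking tape, offcut and sanding block measured within 0.2 mm of where they started. The arm ended clear of everything.

**Disagreements:**
- **Rougher fit:** a first rectangle fit gave -84.2 mm along the batten and 0.013 rad of turn. I put this down to edge noise, since the finer fits and the firm stop against the short batten agreed with each other.
- **Refit of the battens:** a fit of the battens with the stone in place came out a few mm off. Stone pixels very likely crept into it, so I kept the earlier fit.

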